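# Photograph a batch of wood test blocks at the imaging bay

### The job

Put the steel step gauge left on the carrier back into its wooden case and stand all the wood test blocks upright in the carrier; roll the carrier along the track right home against the stop of the imaging bay, then press the camera's foot switch down to its stop and keep it there for about a second to take the picture. Afterwards let the switch come up, draw the carrier with its blocks back to the loading end of the track, and stand the blocks upright in the white tray. Do not touch the camera, and leave the other things on the bench where they are.

Things in the scene. Friction and masses are not known exactly. Their poses are not given: they have to be found in the camera images.
- block_square: wood test block, 60 mm long (its x), 42 mm wide (its y), 50 mm high, about 0.1 kg: a plain rectangular block. Its two long sides are flat and parallel, 42 mm apart, from x = -30 to at least +9 mm. Origin: centre of its underside; z up. May be absent (None).
- block_pointed: wood test block, 60 mm long (its x), 42 mm wide (its y), 50 mm high, about 0.1 kg: its +x end comes to a point (pentagon seen from above). Its two long sides are flat and parallel, 42 mm apart, from x = -30 to at least +9 mm. Origin: centre of its underside; z up. May be absent (None).
- block_round: wood test block, 60 mm long (its x), 42 mm wide (its y), 50 mm high, about 0.1 kg: its +x end is a half round. Its two long sides are flat and parallel, 42 mm apart, from x = -30 to at least +9 mm. Origin: centre of its underside; z up. May be absent (None).
- track: aluminium roller track, 580 mm long (its y) and 120 mm wide, bolted to the bench. 14 free-turning rollers, tops 53 mm above the bench; side rails 104 mm apart inside, tops 63 mm above the bench. Origin: on the bench under its middle. The loading end is +y (low end plate, inner face at y = +287 mm, top 68 mm above the bench), the imaging bay is the -y end, in front of the camera lens.
- bay_stop (a point): centre of the rubber bumper's face on the end plate of the imaging bay, at the height of the roller tops; axes as the track's, so the carrier leaves the bay towards +y. The end plate is 90 mm high.
- camera: camera on a pedestal on the track's +x side at the bay: black barrel along the track's x with a ring light in front, 80 mm across, its axis 92 mm above the bench. Origin: on the bench under the middle of its front face, 118 mm from the centre line of the track. Leave untouched.
- carrier: loose grey carrier riding on the rollers between the rails: a shallow pan 250 mm long (y) and 96 mm wide (x), 0.5 kg, floor 6 mm thick, rim 14 mm high and 4 mm thick all round. Origin: centre of its underside, on the roller tops. Room for three blocks in one row, long sides along y, at y = -88, -17 and +54 mm for instance. Rolls with about 1 N and stays where it is left.
- carrier_nose (a point): middle of the carrier's bay end, underside: y = -125 mm in the carrier. Meets bay_stop when the carrier is home.
- carrier_handle (a point): top of the carrier's handle, an upright plate at its loading end (carrier y = +115 mm): 36 mm wide (x), 12 mm thick (y), its top 60 mm above the carrier's underside. Rigid part of the carrier: push it or pinch it across either way.
- gauge: steel step gauge for calibrating the camera, 64 mm long (x), 32 mm wide (y): 22 mm high, but 46 mm high from x = -32 to +4 mm; 0.4 kg. Its long sides are flat, 32 mm apart. Origin: centre of its underside. Starts standing in the carrier, long side roughly along the carrier's y.
- gauge_case: open case of dark wood for the gauge, fixed, 98 x 98 mm outside, walls 18 mm high and 6 mm thick, floor 6 mm thick. Origin: centre of its underside.
- tray: white tray for finished blocks, fixed, 118 mm (x) by 238 mm (y) outside, walls 15 mm high and 4 mm thick, floor 4 mm thick. Origin: centre of its underside. Room for three blocks in a row along y, 70 mm apart.
- footswitch: steel foot switch of the camera, fixed to the bench, 150 mm (x) by 106 mm (y). Origin: centre of its underside. The treadle's hinge runs along y at x = -50 mm, 32 mm up; its free end is towards +x.
- treadle (a joint): the foot switch's treadle, a hinged steel plate 84 mm wide and 118 mm long on a spring: 0 rad up (free end about 60 mm above the bench), 0.22 rad at its stop, nearly level. Pressed at treadle_pad it needs about 5 N to start and 9 N at the stop, moving down about 21 mm there; springs back by itself.
- treadle_pad (a point): point on top of the treadle to press, on its centre line, 95 mm from the hinge; moves with the treadle.
- lens_cap: grey lens cap, a disc 46 mm across and 14 mm high, among the blocks; leave alone
- petri_dish: closed glass dish 90 mm across, 16 mm high; leave alone
- powder_jar: white jar 68 mm across, 100 mm high; leave alone
- screwdriver: screwdriver lying on the bench; leave alone
- beaker: small open glass beaker 60 mm across, 70 mm high; leave alone
- cuvette_box: blue plastic box 60 x 100 x 30 mm; leave alone

How it is judged (in metres and radians):
On the way, in this order (a step that is already met when the one before it is completed fails the run):
1. the gauge stands in its case and all blocks upright in the carrier, which is still out of the bay (x of gauge in the frame of gauge_case between -0.03 and 0.03 m and y of gauge in the frame of gauge_case between -0.03 and 0.03 m and z of gauge in the frame of gauge_case between 0 and 0.012 m and angle between each of gauge, block_square, block_pointed, block_round's own z axis and vertical below 0.15 rad and linear speed of gauge below 0.02 m/s and x of block_square in the frame of carrier between -0.04 and 0.04 m and y of block_square in the frame of carrier between -0.115 and 0.1 m and z of block_square in the frame of carrier between 0.002 and 0.012 m and x of block_pointed in the frame of carrier between -0.04 and 0.04 m and y of block_pointed in the frame of carrier between -0.115 and 0.1 m and z of block_pointed in the frame of carrier between 0.002 and 0.012 m and x of block_round in the frame of carrier between -0.04 and 0.04 m and y of block_round in the frame of carrier between -0.115 and 0.1 m and z of block_round in the frame of carrier between 0.002 and 0.012 m and y of carrier_nose in the frame of bay_stop above 0.15 m), for 0.2 s.
2. the carrier is home against the bay stop with all blocks upright on it (y of carrier_nose in the frame of bay_stop below 0.008 m and z of carrier_nose in the frame of bay_stop between -0.006 and 0.008 m and angle between carrier's own z axis and vertical below 0.06 rad and x of block_square in the frame of carrier between -0.04 and 0.04 m and y of block_square in the frame of carrier between -0.115 and 0.1 m and z of block_square in the frame of carrier between 0.002 and 0.012 m and angle between each of block_square, block_pointed, block_round's own z axis and vertical below 0.15 rad and x of block_pointed in the frame of carrier between -0.04 and 0.04 m and y of block_pointed in the frame of carrier between -0.115 and 0.1 m and z of block_pointed in the frame of carrier between 0.002 and 0.012 m and x of block_round in the frame of carrier between -0.04 and 0.04 m and y of block_round in the frame of carrier between -0.115 and 0.1 m and z of block_round in the frame of carrier between 0.002 and 0.012 m), for 0.2 s.
3. the foot switch is held down at its stop, the carrier home with all blocks on it (all of step 2 and value of joint treadle above 0.205 rad), for 0.6 s.
4. the foot switch is up and the carrier, blocks aboard, is back at the loading end (y of carrier_nose in the frame of bay_stop above 0.25 m and z of carrier_nose in the frame of bay_stop between -0.006 and 0.008 m and angle between carrier's own z axis and vertical below 0.06 rad and x of block_square in the frame of carrier between -0.04 and 0.04 m and y of block_square in the frame of carrier between -0.115 and 0.1 m and z of block_square in the frame of carrier between 0.002 and 0.012 m and angle between each of block_square, block_pointed, block_round's own z axis and vertical below 0.15 rad and x of block_pointed in the frame of carrier between -0.04 and 0.04 m and y of block_pointed in the frame of carrier between -0.115 and 0.1 m and z of block_pointed in the frame of carrier between 0.002 and 0.012 m and x of block_round in the frame of carrier between -0.04 and 0.04 m and y of block_round in the frame of carrier between -0.115 and 0.1 m and z of block_round in the frame of carrier between 0.002 and 0.012 m and value of joint treadle below 0.03 rad), for 0.2 s.
At the end, for the whole second after the job is handed in: All blocks stand at rest in the tray (origin within 50 mm of its centre along x, 110 mm along y), the gauge in its case (within 30 mm of its centre each way), tilted under 0.15 rad; the carrier is on the rollers, nose over 250 mm from the bay stop; the treadle is up (under 0.03 rad) (x of gauge in the frame of gauge_case between -0.03 and 0.03 m and y of gauge in the frame of gauge_case between -0.03 and 0.03 m and z of gauge in the frame of gauge_case between 0 and 0.012 m and angle between each of gauge, block_square, block_pointed, block_round's own z axis and vertical below 0.15 rad and linear speed of each of gauge, block_square, block_pointed, block_round, carrier below 0.02 m/s and x of block_square in the frame of tray between -0.05 and 0.05 m and y of block_square in the frame of tray between -0.11 and 0.11 m and z of block_square in the frame of tray between 0 and 0.01 m and x of block_pointed in the frame of tray between -0.05 and 0.05 m and y of block_pointed in the frame of tray between -0.11 and 0.11 m and z of block_pointed in the frame of tray between 0 and 0.01 m and x of block_round in the frame of tray between -0.05 and 0.05 m and y of block_round in the frame of tray between -0.11 and 0.11 m and z of block_round in the frame of tray between 0 and 0.01 m and y of carrier_nose in the frame of bay_stop above 0.25 m and z of carrier_nose in the frame of bay_stop between -0.006 and 0.008 m and angle between carrier's own z axis and vertical below 0.06 rad and value of joint treadle below 0.03 rad); the robot touches nothing.
It fails at once if another thing on the bench is moved more than 30 mm (distance of any of lens_cap, petri_dish, powder_jar, screwdriver, beaker, cuvette_box from where it was at the start of the episode above 0.03 m).
It fails at once if the camera is touched (contact force between camera and the fingers above 1.5 N or contact force between camera and the arm above 1.5 N).
Of block_square, block_pointed, block_round only 2 to 3 are there at a start; the rules pass over those that are not, and their reading is None.
At some moment in a run one of block_square, block_pointed, block_round, carrier may be knocked a few centimetres aside while the robot is not near it.
It also fails if it takes over 210 s, if anything falls off the work surface, if the arm or the gripper's body presses on something with over 40 N, if the wrist force passes 120 N, or if a joint passes its speed limit or range.

### The arm

A 6-joint arm with a two-finger parallel gripper is mounted at the origin on the work surface. World frame = base frame: x ahead of the robot, y to its left, z up, the work surface at z = 0. Lengths are in mm, angles in rad, forces in N, time in s.
With the tool pointing down it reaches from about 325 to 900 mm from the base axis. Payload 3.5 kg.
Tool frame: the origin (TCP) lies on the centre line of the jaws, within the pads' length; the fingertips stand 25 mm ahead of it and the grasp point (between the pads) lies 6 mm ahead of it; x points along the fingers, y is the direction in which the jaws open and shut, and the axes are right-handed (so a half turn about x gives the same grasp; the last joint's range is limited). The gripper opens to 85 mm and grips with 20 to 120 N. Pads are 22 mm wide; open, the fingers measure 114 mm over their backs; the gripper's body (76 mm by 85 mm) begins 54 mm behind the grasp point. The pads swing forward as they close: fully open they stand 13 mm farther back than shut.
Start: joints at [1.188, 0.276, -0.026, 1.268, 0, 1.467], TCP at [172.609, 600.69, 256.313] pointing down, gripper open.
Joint ranges: [-3.12, 3.12], [-0.85, 1.88], [-1.08, 1.24], [-1.95, 2.15], [-1.57, 1.53], [-3.14, 3.14]. Speed limits (rad/s): [2.57, 2.57, 3.14, 3.14, 3.14, 3.14].

### API

Orientations are given as a 3x3 rotation matrix whose columns are the frame's x, y, z axes.
In Python, from station import sense, get_image, camera_model, sign_off, look_for, regions_of, landmark_of gives the robot as it stands.
- The arm moves only by the shell command python3 -m pendant 'ROWS' [OPENING]. ROWS is JSON, a list of rows, each a list of 2 entries, a list of its own where there are three numbers: the shift along the tool's x, y, z as a fraction of full scale, then the turn, a rotation vector about the tool's x, y, z as a fraction of full scale. A call has 1 to 5 rows; each row shifts and turns the commanded pose from where the row before left it, along the tool's axes as they then stand; what a row does not reach is not made up. Full scale, the value 1, is 75 mm for a shift and 360 degrees for a turn. A row lasts 1/12 s, in which the tool goes at most 41.7 mm and 7.16 degrees, less where a joint would pass 70% of its speed; a pose out of reach is approached as far as the arm can. A call with a number of a shift or a turn outside -1 to 1 is refused whole. A call with a gripper value outside its range is refused whole. OPENING is the gripper command: -1 is fully open, 1 is shut, values between are in proportion, set as the call begins (- or left out, the last holds). The fingers move at their own pace and stop on an object; the grip force is fixed at half the most. Time passes only in rows, so rows that do not move let the fingers close. It gives the time, the measured TCP pose, the force and the opening at its end, in the units of the state.
- sense(): the state, without advancing time (a new reading comes with each control period).
- get_image(name): name is "scene" or "top" or "wrist"; returns the picture (480x640x3 uint8, blue, green, red); there is no depth.
- camera_model(name): a dict with "fx", "fy", "cx", "cy" (pixels), "R" (3x3) and "t" (3): a world point X has camera coordinates R X + t. Camera axes: x right, y down, z forward; pixel columns grow to the right and rows downward; lengths in mm; the calibration is good to about 2 mm. A picture is of the moment at which its call begins: read the wrist's pose just before it. camera_model takes no time and is no camera call; for the wrist camera it gives the pose at the moment of the call.
- sign_off(): hands the job in, once; it reports no verdict.
Trained networks look in the newest picture that a camera, given by its name, has taken for a name from the list of things; names that differ only in an ending like _2 or _b are one class to them, and where a whole thing is asked for, a point or a joint stands for the part that bears it (a point fixed in the world has none). Each returns a list of dicts, best first, with "confidence" (0 to 1); they miss things now and then, are a little off and sometimes report something else, mostly with a low value. They report only what shows in the picture. A call takes as long as a camera call.
- look_for(camera, label): "point" ([x, y, z] in mm, in world coordinates, good to about 4 mm: the middle of the surface that is visible of it).
- regions_of(camera, label): "region" (480x640 bool, what is visible of it).
- landmark_of(camera, label): "point" ([x, y, z] in mm, in world coordinates, good to about 4 mm: a listed point, or the origin of a listed thing).
The state is a dict: "t": time; "joints": joint angles; "joint_velocities": joint speeds; "joint_torque": joint torques, N m; "ee_pos": TCP position; "ee_rot": TCP orientation; "force": force on the tool from outside, world axes, zero at the start; "ft_torque": the same for the moment, N m; "gripper_width": finger opening in mm.
Only numpy, scipy, OpenCV 4.12 (cv2) and the standard library are available. Lean on these libraries where they do the work, as an engineer would, in place of code of your own. Each camera call takes 0.05 s, during which the arm holds its last target. There are 200 camera calls.

## Working session

There is one attempt and no reset: what is moved stays moved. The work goes in short steps, Python scripts to look and compute and a shell command to move; the robot and the scene stay as the last step left them, time stands still between calls to the robot, and variables do not carry over. Pictures are saved under pics/ and viewed, about 12 in all and at most 16, crops included, and the job is handed in when it is done.

```bash
mkdir -p pics; cat > h.py <<'E'
import numpy as np, cv2
from station import *
def save(cam,name):
    im=get_image(cam); cv2.imwrite(f'pics/{name}.png',im); return im
E
python3 - <<'E'
from h import *
s=sense(); print(s['t'],s['ee_pos'],np.round(s['ee_rot'],3).tolist(),s['gripper_width'])
for c in ['top','scene']:
    save(c,c+'0'); m=camera_model(c); print(c,m['fx'],(-np.array(m['R']).T@np.array(m['t'])).round(0))
for n in ['block_square','block_pointed','block_round','track','bay_stop','camera','carrier','carrier_nose','carrier_handle','gauge','gauge_case','tray','footswitch','treadle_pad','lens_cap','petri_dish','powder_jar','beaker']:
    print(n,[(np.round(d['point']).tolist(),round(d['confidence'],2)) for d in landmark_of('top',n)[:3]])
E
```

```text
0.0 [172.33753835 600.0104948  255.14840424] [[-0.001, 0.276, 0.961], [-0.002, 0.961, -0.276], [-1.0, -0.002, -0.0]] 85.6431001923901
top 577.6712951320939 [ 204.   27. 1523.]
scene 440.62444275568697 [915. 812. 654.]
block_square []
block_pointed [([430.0, 236.0, 2.0], 0.61), ([613.0, 137.0, 113.0], 0.57), ([624.0, -388.0, 55.0], 0.3)]
block_round [([425.0, 366.0, 3.0], 0.61)]
track [([618.0, -102.0, 5.0], 0.71)]
bay_stop [([622.0, -389.0, 55.0], 0.83)]
camera [([426.0, 363.0, 3.0], 0.7), ([736.0, -258.0, 0.0], 0.62)]
carrier [([613.0, 22.0, 54.0], 0.56)]
carrier_nose [([613.0, -106.0, 59.0], 0.56)]
carrier_handle [([613.0, 137.0, 112.0], 0.86), ([424.0, 365.0, 3.0], 0.65)]
gauge [([440.0, -322.0, 0.0], 0.71), ([612.0, 34.0, 57.0], 0.56)]
gauge_case []
tray [([438.0, -327.0, -0.0], 0.86), ([225.0, -305.0, 1.0], 0.7)]
footswitch [([435.0, -72.0, -4.0], 0.82)]
treadle_pad [([474.0, -72.0, 59.0], 0.67)]
lens_cap [([519.0, 299.0, 1.0], 0.64), ([763.0, 239.0, 4.0], 0.28)]
petri_dish [([226.0, -303.0, 1.0], 0.73), ([650.0, 467.0, 0.0], 0.66)]
powder_jar [([786.0, 142.0, 0.0], 0.68), ([739.0, -260.0, 0.0], 0.65)]
beaker []
```

View pics/top0.png

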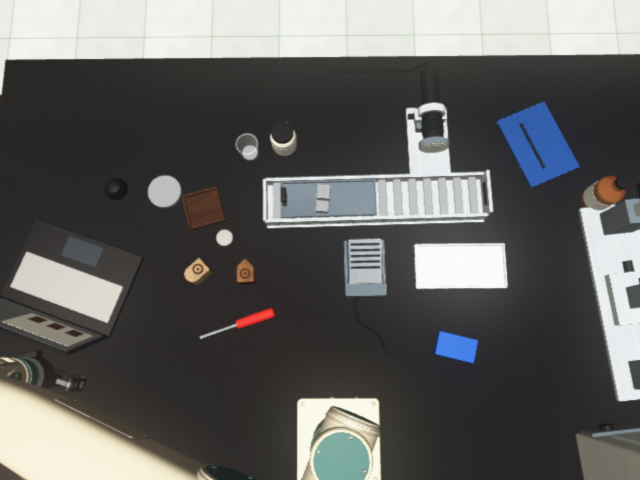

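View pics/scene0.png

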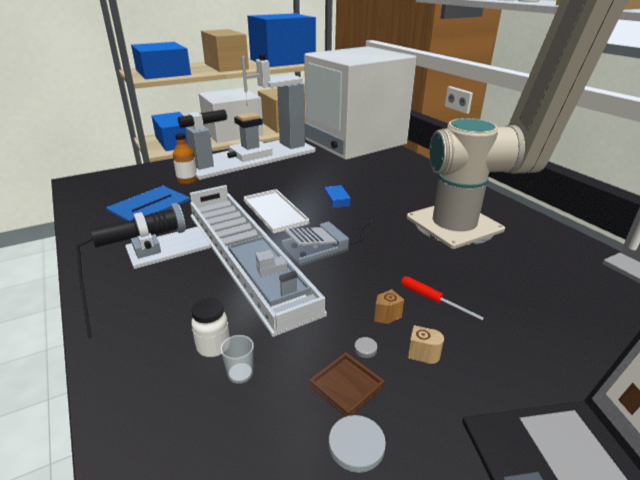

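Top view: pointed block at about pixel (245,271), round block at (197,270), and no square block. The gauge is in the carrier at (322,198), the case at (203,207), the tray at (461,266) and the foot switch at (365,267). Some landmark hits are wrong (the tray's (225,-305) is the cuvette box), so I'll check them against regions.

```bash
cat >> h.py <<'E'
def plane(cam,uv,z,m=None):
    m=m or camera_model(cam); R=np.array(m['R']);C=-R.T@np.array(m['t'])
    uv=np.atleast_2d(np.asarray(uv,float))
    d=np.c_[(uv[:,0]-m['cx'])/m['fx'],(uv[:,1]-m['cy'])/m['fy'],np.ones(len(uv))]@R
    return (C+d*((z-C[2])/d[:,2])[:,None])[:,:2]
def rect(cam,label,z,m=None,near=None):
    out=[]
    for r in regions_of(cam,label)[:3]:
        c=max(cv2.findContours(r['region'].astype(np.uint8),0,1)[0],key=len)[:,0]
        P=plane(cam,c,z,m).astype(np.float32); (cx,cy),(w,h),a=cv2.minAreaRect(P)
        if w<h: w,h,a=h,w,a+90   # a: direction of long side, deg from world x
        out.append((round(cx),round(cy),round(w),round(h),round(a%180,1),round(r['confidence'],2)))
    return out
E
python3 - <<'E'
from h import *
get_image('top')
for n,z in [('gauge_case',18),('tray',15),('gauge',90),('block_round',50),('block_pointed',50),('carrier',67),('track',63),('footswitch',40),('lens_cap',14)]:
    print(n,rect('top',n,z))
m=camera_model('wrist');R=np.array(m['R']);print(m['fx'],m['cx'],m['cy'],(-R.T@m['t']).round(1),R.round(2).tolist())
s=sense();E=np.array(s['ee_rot']);print('cam in tool',(E.T@(-R.T@m['t']-s['ee_pos'])).round(1),'cam axes in tool',(R@E).round(2).tolist())
E
```

```text
gauge_case [(602, 355, 102, 98, 15.2, 0.92), (776, 242, 76, 61, 1.0, 0.53)]
tray [(443, -327, 242, 120, 89.6, 0.9), (775, 243, 74, 61, 1.0, 0.16)]
gauge [(607, 34, 75, 33, 173.4, 0.9)]
block_round [(423, 357, 63, 54, 135.8, 0.79)]
block_pointed [(425, 233, 65, 46, 1.4, 0.61), (435, -319, 238, 120, 90.7, 0.41)]
carrier [(614, 19, 255, 99, 91.4, 0.67)]
track [(770, -106, 596, 456, 91.3, 0.58)]
footswitch [(418, -74, 185, 106, 0.7, 0.87)]
lens_cap [(457, -77, 118, 86, 179.6, 0.66), (522, 296, 45, 39, 45.1, 0.47)]
420.5287108497406 315.66864784975576 240.03501707531865 [108.8 618.7 374.1] [[0.28, 0.96, 0.0], [0.93, -0.27, 0.26], [0.25, -0.07, -0.96]]
cam in tool [-117.8   -0.3  -66.3] cam axes in tool [[-0.0, 1.0, -0.0], [-0.26, -0.0, 0.96], [0.96, 0.0, 0.26]]
```

```bash
python3 -m pendant '[[[0,0,0],[-0.0148,0,0]],[[0,0,0],[-0.0148,0,0]],[[0,0,0],[-0.0148,0,0]],[[0,-0.4,0.311],[0,0,0]],[[0,-0.4,0.311],[0,0,0]]]' -1 
python3 -m pendant '[[[0,-0.4,0.311],[0,0,0]],[[0,-0.4,0.311],[0,0,0]],[[0,-0.4,0.311],[0,0,0]],[[0,-0.4,0.311],[0,0,0]],[[0,-0.4,0.311],[0,0,0]]]'
python3 -m pendant '[[[0,-0.4,0.311],[0,0,0]],[[0,-0.4,0.311],[0,0,0]],[[0,-0.4,0.311],[0,0,0]],[[0,0,0],[0,0,0]],[[0,0,0],[0,0,0]]]'
python3 - <<'E'
from h import *
m=camera_model('wrist');save('wrist','w1')
for n,z in [('gauge_case',18),('block_round',50),('block_pointed',50),('lens_cap',14)]:
    print(n,rect('wrist',n,z,m),[np.round(d['point']).tolist() for d in landmark_of('wrist',n)[:2]])
E
```

```text
t: 1.92
ee_pos: [218.9, 541.1, 256.1]
ee_rot: [[0.0, -0.003, 1.0], [0.0, 1.0, 0.003], [-1.0, 0.0, 0.0]]
force: [-0.1, -0.0, -0.0]
gripper_width: 85.3
t: 2.33
ee_pos: [336.5, 389.1, 256.5]
ee_rot: [[0.001, 0.0, 1.0], [0.0, 1.0, -0.0], [-1.0, 0.0, 0.001]]
force: [0.8, -0.2, -0.7]
gripper_width: 85.3
t: 2.75
ee_pos: [406.8, 299.1, 256.5]
ee_rot: [[0.0, 0.005, 1.0], [0.0, 1.0, -0.005], [-1.0, 0.0, 0.0]]
force: [-0.5, -0.1, -0.8]
gripper_width: 84.9
gauge_case [(599, 357, 108, 99, 15.0, 0.62)] [[599.0, 357.0, -2.0]]
block_round [(422, 361, 61, 54, 132.5, 0.58)] [[427.0, 365.0, -0.0]]
block_pointed [(424, 240, 67, 48, 2.0, 0.92)] [[425.0, 233.0, 1.0]]
lens_cap [(518, 298, 49, 44, 179.7, 0.81)] [[520.0, 301.0, -3.0]]
```

View pics/w1.png

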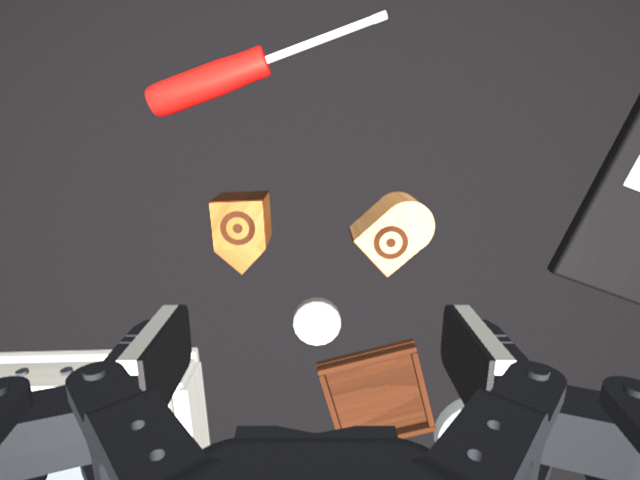

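Wrist view: pointed block with its tip at about (241,273), pointing towards +x. Round block with its flat end corners near (355,240) and (388,276), rounding off up and to the right. The lens cap is at (317,322), the case at (375,390). I'll zoom in to get the corners.

```bash
python3 - <<'E'
import cv2,numpy as np
im=cv2.imread('pics/w1.png')
a=cv2.resize(im[180:290,195:285],None,fx=4,fy=4,interpolation=2);b=cv2.resize(im[180:290,340:445],None,fx=4,fy=4,interpolation=2)
cv2.imwrite('pics/z1.png',np.hstack([a,b]))
E
```

```text
(no output)
```

View pics/z1.png

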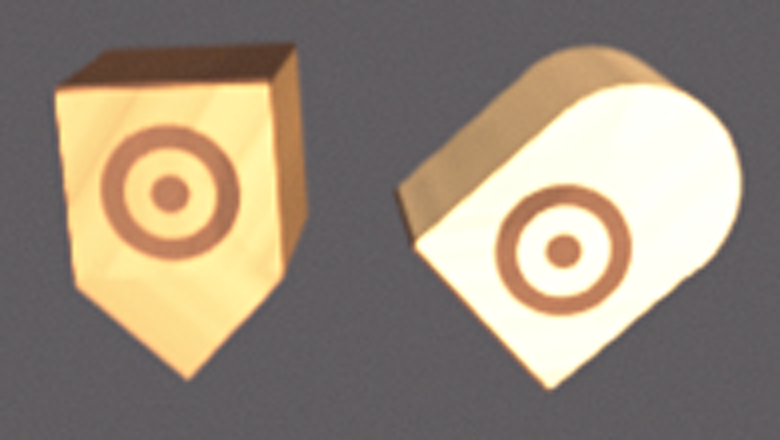

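Zoomed, the top-face corners are sharp. Pointed (zoom px): back (56,90) and (271,83), tip (188,381). Round: flat end (415,243) and (548,390), bullseye (564,251).

```bash
python3 - <<'E'
from h import *
P=np.array([(56,90),(271,83),(76,288),(284,275),(188,381),(170,194)])/4+[195,180]
Q=(np.array([(415,243),(548,390),(564,251)])-[360,0])/4+[340,180]
p=plane('wrist',P,50);q=plane('wrist',Q,50)
print(p.round(1).tolist(),q.round(1).tolist())
mid=p[:2].mean(0);d=p[4]-mid;print('pointed L',np.linalg.norm(d),np.linalg.norm(p[1]-p[0]),'ang',np.degrees(np.arctan2(d[1],d[0])),np.degrees(np.arctan2(*(p[2]-p[0])[::-1])),np.degrees(np.arctan2(*(p[3]-p[1])[::-1])),'c',mid+d/2)
e=q[1]-q[0];mid=q[:2].mean(0);n=np.array([e[1],-e[0]]);n/=np.linalg.norm(n); n*=np.sign(n@(q[2]-mid))
print('round w',np.linalg.norm(e),'ang',np.degrees(np.arctan2(n[1],n[0])),'c',mid+30*n)
E
```

```text
[[397.3, 217.8], [395.9, 259.8], [437.6, 219.2], [434.9, 261.1], [457.5, 240.8], [418.1, 239.0]] [[428.2, 331.5], [459.4, 359.5], [429.8, 361.4]]
pointed L 60.94934050217141 41.988422073864434 ang 1.8955401886939882 1.9226374013075103 1.9794595176622407 c [427.03009295 239.78975697]
round w 41.952204302363505 ang 131.9102143956259 c [423.72359113 367.81630032]
```

```bash
python3 -m pendant '[[[0,-0.442,0.297],[0,0,0]],[[0,-0.442,0.297],[0,0,0]],[[0,-0.442,0.297],[0,0,0]],[[0,-0.442,0.297],[0,0,0]],[[0,-0.442,0.297],[0,0,0]]]' >/dev/null
python3 -m pendant '[[[0,-0.442,0.297],[0,0,0]],[[0,-0.442,0.297],[0,0,0]],[[0,-0.442,0.297],[0,0,0]],[[0,0,0],[0,0,0]],[[0,0,0],[0,0,0]]]'
python3 - <<'E'
from h import *
m=camera_model('wrist');im=save('wrist','w2')
for n,z in [('gauge',105),('carrier',67),('carrier_handle',113)]:
    print(n,rect('wrist',n,z,m),[np.round(d['point']).tolist() for d in landmark_of('wrist',n)[:2]])
E
```

```text
t: 4.03
ee_pos: [584.5, 33.8, 256.0]
ee_rot: [[-0.0, 0.004, 1.0], [0.0, 1.0, -0.004], [-1.0, 0.0, -0.0]]
force: [0.1, 0.8, -0.6]
gripper_width: 85.4
gauge [(603, 34, 73, 32, 174.1, 0.87)] [[606.0, 35.0, 62.0]]
carrier [(614, 27, 265, 98, 91.2, 0.81)] [[612.0, 21.0, 53.0]]
carrier_handle [(599, 28, 225, 84, 91.2, 0.67)] [[613.0, 136.0, 115.0]]
```

View pics/w2.png

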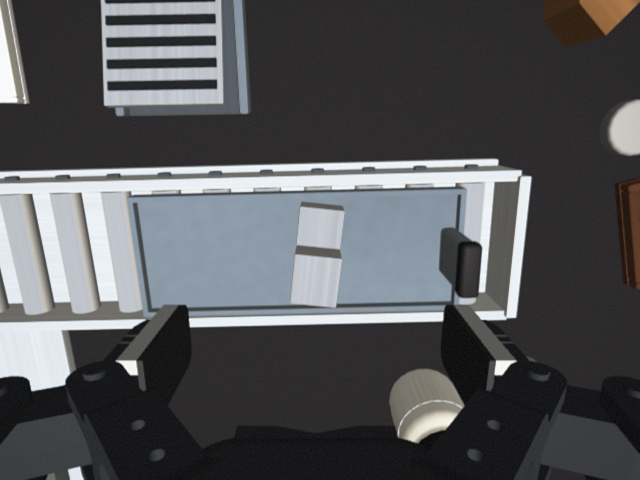

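Wrist view: the gauge lies across the carrier. Its high part has top corners near (297,254), (341,256), (337,306) and (291,304); the low part points to world -x. The carrier handle is at (465,265).

```bash
python3 - <<'E'
from h import *
p=plane('wrist',[(297,254),(341,256),(337,306),(291,304)],105);print(p.round(1).tolist())
d=(p[0]+p[1]-p[2]-p[3])/2;L=np.linalg.norm(d);u=d/L
print('len',L,'w',np.linalg.norm(p[0]-p[1]),np.linalg.norm(p[3]-p[2]),'gauge x axis ang',np.degrees(np.arctan2(u[1],u[0])))
c=p.mean(0)+14*u;print('origin',c,'grasp x=-8',c-8*u, 'high c',p.mean(0))
im=cv2.imread('pics/w2.png');cv2.imwrite('pics/z2.png',cv2.resize(im[195:315,270:360],None,fx=5,fy=5,interpolation=2))
E
```

```text
[[600.2, 23.7], [601.5, 53.2], [637.9, 51.0], [636.4, 19.1]]
len 36.465062150070885 w 29.543326311759163 31.932410367268645 gauge x axis ang 174.73220985466352
origin [605.05870925  38.04576586] grasp x=-8 [613.024921   37.3112794] high c [618.99957981  36.76041455]
```

View pics/z2.png

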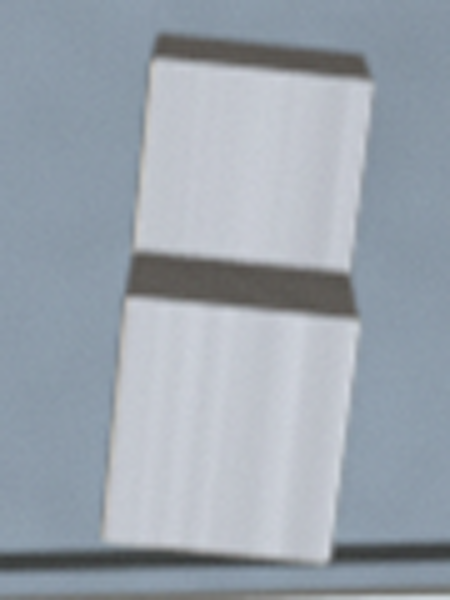

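```bash
python3 -m pendant '[[[0,0.041,0.388],[0,0,0]],[[0,0,0],[0.0153,0,0]],[[0,0,0],[0,0,0]],[[0.5,0,0],[0,0,0]],[[0.5,0,0],[0,0,0]]]' >/dev/null
python3 -m pendant '[[[0.5,0,0],[0,0,0]],[[0.4,0,0],[0,0,0]],[[0.313,0,0],[0,0,0]],[[0,0,0],[0,0,0]],[[0,0,0],[0,0,0]]]'
python3 -m pendant '[[[0,0,0],[0,0,0]],[[0,0,0],[0,0,0]],[[0,0,0],[0,0,0]],[[0,0,0],[0,0,0]],[[0,0,0],[0,0,0]]]' 1
python3 -m pendant '[[[0,0,0],[0,0,0]],[[0,0,0],[0,0,0]],[[0,0,0],[0,0,0]],[[-0.2,0,0],[0,0,0]],[[-0.2,0,0],[0,0,0]]]'
```

```text
t: 5.22
ee_pos: [610.8, 38.7, 89.3]
ee_rot: [[-0.004, 0.095, 0.995], [0.0, 0.995, -0.095], [-1.0, -0.0, -0.004]]
force: [0.9, 0.1, 0.5]
gripper_width: 85.1
t: 5.63
ee_pos: [614.1, 37.9, 92.3]
ee_rot: [[0.003, 0.097, 0.995], [-0.001, 0.995, -0.097], [-1.0, -0.0, 0.003]]
force: [-0.2, -1.6, 5.5]
gripper_width: 31.4
t: 6.05
ee_pos: [610.7, 38.4, 119.0]
ee_rot: [[-0.005, 0.097, 0.995], [0.001, 0.995, -0.097], [-1.0, 0.0, -0.005]]
force: [0.1, -0.3, -3.4]
gripper_width: 31.9
```

```bash
python3 -m pendant '[[[-0.407,0,0],[0,0,0]],[[-0.407,0,0],[0,0,0]],[[0,0.53,-0.053],[0,0,0]],[[0,0.53,-0.053],[0,0,0]],[[0,0.53,-0.053],[0,0,0]]]' >/dev/null
python3 -m pendant '[[[0,0.53,-0.053],[0,0,0]],[[0,0.53,-0.053],[0,0,0]],[[0,0.53,-0.053],[0,0,0]],[[0,0.53,-0.053],[0,0,0]],[[0,0.53,-0.053],[0,0,0]]]' >/dev/null
python3 -m pendant '[[[0,0,0],[-0.0191,0,0]],[[0,0,0],[-0.0191,0,0]],[[0,0,0],[-0.0191,0,0]],[[0,0,0],[0,0,0]],[[0,0,0],[0,0,0]]]'
python3 - <<'E'
from h import *
m=camera_model('wrist');im=save('wrist','w3')
for n,z in [('gauge_case',18),('gauge',80)]:
    print(n,rect('wrist',n,z,m),[np.round(d['point']).tolist() for d in landmark_of('wrist',n)[:2]])
E
```

```text
t: 7.3
ee_pos: [611.0, 357.6, 180.2]
ee_rot: [[-0.002, -0.257, 0.966], [-0.001, 0.966, 0.257], [-1.0, -0.0, -0.002]]
force: [0.2, -0.3, -3.8]
gripper_width: 31.9
gauge_case [(603, 358, 98, 98, 14.9, 0.57)] [[599.0, 359.0, -0.0]]
gauge [(654, 368, 141, 66, 15.0, 0.85)] []
```

View pics/w3.png

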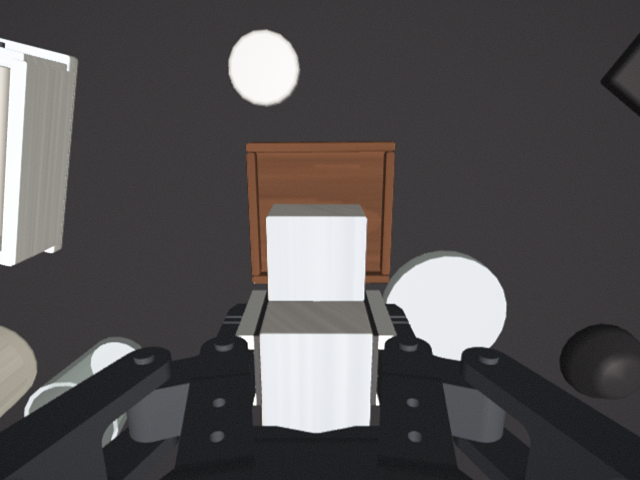

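```bash
python3 -m pendant '[[[0.5,0,0],[0,0,0]],[[0.5,0,0],[0,0,0]],[[0.4,0,0],[0,0,0]],[[0.3,0,0],[0,0,0]],[[0.153,0,0],[0,0,0]]]' >/dev/null
python3 -m pendant '[[[0,0,0],[0,0,0]],[[0.02,0,0],[0,0,0]],[[0,0,0],[0,0,0]]]'
python3 -m pendant '[[[0.02,0,0],[0,0,0]],[[0,0,0],[0,0,0]]]'
```

```text
t: 8.22
ee_pos: [612.9, 358.1, 41.8]
ee_rot: [[0.002, -0.26, 0.966], [0.001, 0.966, 0.26], [-1.0, 0.0, 0.002]]
force: [0.9, 0.7, -4.8]
gripper_width: 31.2
t: 8.38
ee_pos: [612.5, 358.0, 40.1]
ee_rot: [[0.001, -0.26, 0.966], [0.001, 0.966, 0.26], [-1.0, 0.0, 0.001]]
force: [0.1, -0.2, -3.7]
gripper_width: 31.3
```

```bash
python3 -m pendant '[[[0.02,0,0],[0,0,0]],[[0,0,0],[0,0,0]]]' | grep -E 'pos|force'
python3 -m pendant '[[[0.015,0,0],[0,0,0]],[[0,0,0],[0,0,0]]]'| grep -E 'pos|force'
python3 -m pendant '[[[0,0,0],[0,0,0]],[[0,0,0],[0,0,0]],[[0,0,0],[0,0,0]],[[0,0,0],[0,0,0]]]' 0
python3 -m pendant '[[[-0.1,0,0],[0,0,0]],[[-0.3,0,0],[0,0,0]],[[-0.5,0,0],[0,0,0]],[[-0.5,0,0],[0,0,0]],[[-0.4,0,0],[0,0,0]]]'
```

```text
ee_pos: [612.5, 358.1, 39.3]
force: [-0.4, -0.6, 1.8]
ee_pos: [612.6, 358.1, 39.2]
force: [-1.6, -1.8, 6.9]
t: 9.05
ee_pos: [612.0, 357.9, 36.8]
ee_rot: [[0.0, -0.26, 0.966], [0.0, 0.966, 0.26], [-1.0, 0.0, 0.0]]
force: [-0.3, -0.2, 0.2]
gripper_width: 42.8
t: 9.47
ee_pos: [612.4, 358.1, 174.9]
ee_rot: [[0.002, -0.26, 0.966], [0.001, 0.966, 0.26], [-1.0, 0.0, 0.002]]
force: [0.9, 1.1, 1.1]
gripper_width: 42.7
```

```bash
python3 -m pendant '[[[0,0,0],[0.0183,0,0]],[[0,0,0],[0.0183,0,0]],[[0,0,0],[0,0,0]],[[0,-0.249,-0.438],[0,0,0]],[[0,-0.249,-0.438],[0,0,0]]]' -1 >/dev/null
python3 -m pendant '[[[0,-0.249,-0.438],[0,0,0]],[[0,-0.249,-0.438],[0,0,0]],[[0,-0.249,-0.438],[0,0,0]],[[0,-0.249,-0.438],[0,0,0]],[[0,0,0],[0,0,0]]]'
python3 - <<'E'
from h import *
m=camera_model('wrist');im=save('wrist','w4')
for n,z in [('block_pointed',50)]:
    print(n,rect('wrist',n,z,m),[np.round(d['point']).tolist() for d in landmark_of('wrist',n)[:2]])
im=get_image('top')
print('gauge',rect('top','gauge',40),rect('top','block_round',50),rect('top','carrier',67))
E
```

```text
t: 10.3
ee_pos: [408.3, 234.7, 168.5]
ee_rot: [[-0.013, -0.036, 0.999], [-0.006, 0.999, 0.036], [-1.0, -0.005, -0.013]]
force: [-0.3, 0.1, -0.4]
gripper_width: 85.1
block_pointed [(423, 237, 70, 42, 3.4, 0.92), (495, 289, 44, 40, 5.9, 0.46)] [[427.0, 234.0, -1.0]]
gauge [(620, 357, 48, 38, 17.5, 0.65)] [(413, 220, 36, 21, 1.0, 0.49)] [(614, 23, 251, 104, 91.9, 0.6), (782, 138, 96, 67, 0.2, 0.58), (612, 352, 48, 37, 13.1, 0.33)]
```

```bash
python3 -m pendant '[[[0,0,0],[0,0,0]],[[0,0,0],[0,0,0]]]'
python3 - <<'E'
from h import *
m=camera_model('wrist');im=save('wrist','w5')
cv2.imwrite('pics/z5.png',im[40:420,120:520])
E
```

```text
t: 10.82
ee_pos: [419.4, 239.7, 171.9]
ee_rot: [[0.0, -0.034, 0.999], [0.0, 0.999, 0.034], [-1.0, 0.0, 0.0]]
force: [-0.4, -0.0, -0.1]
gripper_width: 85.4
```

View pics/z5.png

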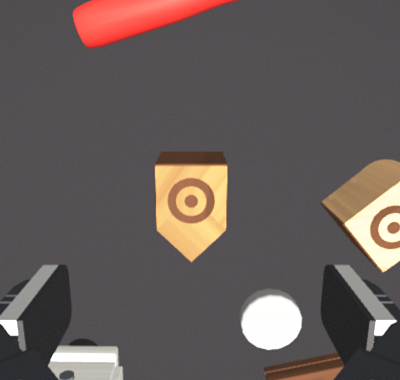

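The pointed block is centred between the jaws (about px (311,240) in the full image) and square to them. Descending to grasp it.

```bash
python3 -m pendant '[[[0.5,0,0],[0,0,0]],[[0.5,0,0],[0,0,0]],[[0.4,0,0],[0,0,0]],[[0.36,0,0],[0,0,0]],[[0,0,0],[0,0,0]]]' >/dev/null
python3 -m pendant '[[[0,0,0],[0,0,0]],[[0,0,0],[0,0,0]],[[0,0,0],[0,0,0]],[[0,0,0],[0,0,0]],[[0,0,0],[0,0,0]]]' 1
python3 -m pendant '[[[0,0,0],[0,0,0]],[[-0.3,0,0],[0,0,0]],[[-0.5,0,0],[0,0,0]],[[-0.5,0,0],[0,0,0]],[[-0.5,0,0],[0,0,0]]]'
python3 - <<'E'
from h import *
get_image('top')
print(rect('top','carrier',67),[[np.round(d['point']).tolist() for d in landmark_of('top',n)[:2]] for n in ('carrier','carrier_nose','carrier_handle')])
E
```

```text
t: 11.7
ee_pos: [420.9, 240.2, 42.1]
ee_rot: [[0.005, -0.033, 0.999], [0.002, 0.999, 0.033], [-1.0, 0.002, 0.005]]
force: [-0.3, 1.2, 4.8]
gripper_width: 41.2
t: 12.12
ee_pos: [417.7, 239.0, 176.5]
ee_rot: [[-0.001, -0.033, 0.999], [-0.0, 0.999, 0.033], [-1.0, -0.0, -0.001]]
force: [1.1, 0.5, -1.4]
gripper_width: 41.6
[(613, 22, 249, 102, 91.3, 0.61)] [[[616.0, 28.0, 51.0]], [[619.0, -100.0, 57.0]], [[610.0, 141.0, 110.0]]]
```

```bash
python3 -m pendant '[[[0,0,0],[0,0,0]],[[0,-0.451,0.312],[0,0,0]],[[0,-0.451,0.312],[0,0,0]],[[0,-0.451,0.312],[0,0,0]],[[0,-0.451,0.312],[0,0,0]]]' >/dev/null
python3 -m pendant '[[[0,-0.451,0.312],[0,0,0]],[[0,-0.451,0.312],[0,0,0]],[[0,-0.451,0.312],[0,0,0]],[[0,-0.451,0.312],[0,0,0]],[[0,0,0],[0.0194,0,0]]]' >/dev/null
python3 -m pendant '[[[0,0,0],[0.0194,0,0]],[[0,0,0],[0.0194,0,0]],[[0,0,0],[0.0194,0,0]],[[0,0,0],[0.0194,0,0]],[[0,0,0],[0.0194,0,0]]]' >/dev/null
python3 -m pendant '[[[0,0,0],[0.0194,0,0]],[[0,0,0],[0.0194,0,0]],[[0,0,0],[0.0194,0,0]],[[0,0,0],[0.0194,0,0]],[[0,0,0],[0.0194,0,0]]]' >/dev/null
python3 -m pendant '[[[0,0,0],[0.0194,0,0]],[[0,0,0],[0.0194,0,0]],[[0,0,0],[0,0,0]],[[0,0,0],[0,0,0]],[[0,0,0],[0,0,0]]]'
```

```text
t: 14.45
ee_pos: [613.8, -24.9, 173.3]
ee_rot: [[-0.003, 1.0, 0.022], [0.0, 0.022, -1.0], [-1.0, -0.003, -0.0]]
force: [-0.3, -0.4, -0.7]
gripper_width: 41.1
```

```bash
python3 - <<'E'
from h import *
get_image('wrist')
print(rect('wrist','carrier',67),[[np.round(d['point']).tolist() for d in landmark_of('wrist',n)[:2]] for n in ('carrier','carrier_handle')])
E
python3 -m pendant '[[[0.4,0,0],[0,0,0]],[[0.3,0,0],[0,0,0]],[[0.21,0,0],[0,0,0]],[[0,0,0],[0,0,0]],[[0,0,0],[0,0,0]]]'
```

```text
[(615, 22, 155, 97, 91.2, 0.9)] [[[612.0, 24.0, 51.0]], []]
t: 15.07
ee_pos: [613.7, -24.8, 105.7]
ee_rot: [[-0.002, 1.0, 0.02], [0.0, 0.02, -1.0], [-1.0, -0.002, -0.0]]
force: [0.4, 0.0, -0.8]
gripper_width: 41.1
```

```bash
for i in 1; do python3 -m pendant '[[[0.03,0,0],[0,0,0]],[[0,0,0],[0,0,0]]]' | grep -E 'pos|force'
python3 -m pendant '[[[0.025,0,0],[0,0,0]],[[0,0,0],[0,0,0]]]'| grep -E 'pos|force'
python3 -m pendant '[[[0.02,0,0],[0,0,0]],[[0,0,0],[0,0,0]]]'| grep -E 'pos|force'; done
```

```text
ee_pos: [615.9, -25.2, 105.7]
force: [0.1, 0.0, -1.6]
ee_pos: [615.3, -25.1, 103.3]
force: [-0.1, 0.2, -1.3]
ee_pos: [614.9, -25.0, 101.2]
force: [-0.3, -0.2, -0.4]
```

```bash
python3 -m pendant '[[[0.015,0,0],[0,0,0]],[[0,0,0],[0,0,0]]]' | grep -E 'pos|force'
python3 -m pendant '[[[0.015,0,0],[0,0,0]],[[0,0,0],[0,0,0]]]'| grep -E 'pos|force'
```

```text
ee_pos: [614.9, -25.0, 101.1]
force: [-1.1, 0.6, 5.6]
ee_pos: [615.0, -25.0, 101.1]
force: [-3.6, 0.6, 10.7]
```

```bash
python3 -m pendant '[[[0,0,0],[0,0,0]],[[0,0,0],[0,0,0]],[[0,0,0],[0,0,0]],[[-0.2,0,0],[0,0,0]],[[-0.4,0,0],[0,0,0]]]' -1 >/dev/null
python3 -m pendant '[[[-0.5,0,0],[0,0,0]],[[0,-0.2156,-0.4736],[0,0,0]],[[0,-0.2156,-0.4736],[0,0,0]],[[0,-0.2156,-0.4736],[0,0,0]],[[0,-0.2156,-0.4736],[0,0,0]]]' >/dev/null
python3 -m pendant '[[[0,-0.2156,-0.4736],[0,0,0]],[[0,-0.2156,-0.4736],[0,0,0]],[[0,-0.2156,-0.4736],[0,0,0]],[[0,-0.2156,-0.4736],[0,0,0]],[[0,-0.2156,-0.4736],[0,0,0]]]' >/dev/null
python3 -m pendant '[[[0,-0.2156,-0.4736],[0,0,0]],[[0,-0.2156,-0.4736],[0,0,0]],[[0,0,0],[-0.0189,0,0]],[[0,0,0],[-0.0189,0,0]],[[0,0,0],[-0.0189,0,0]]]' >/dev/null
python3 -m pendant '[[[0,0,0],[-0.0189,0,0]],[[0,0,0],[-0.0189,0,0]],[[0,0,0],[-0.0189,0,0]],[[0,0,0],[0,0,0]],[[0,0,0],[0,0,0]]]'
python3 - <<'E'
from h import *
im=save('wrist','w6')
cv2.imwrite('pics/z6.png',im[:420,100:540])
get_image('top');print([[np.round(d['point']).tolist() for d in landmark_of('top',n)[:3]] for n in ('block_pointed','carrier','carrier_handle')])
E
```

```text
t: 17.98
ee_pos: [429.1, 362.2, 180.8]
ee_rot: [[-0.0, 0.746, 0.666], [-0.0, 0.666, -0.746], [-1.0, -0.0, -0.0]]
force: [0.2, -0.3, 0.5]
gripper_width: 85.1
[[[618.0, -34.0, 61.0]], [[618.0, 29.0, 52.0]], [[227.0, -302.0, 1.0], [761.0, 239.0, 4.0], [612.0, 142.0, 111.0]]]
```

View pics/z6.png

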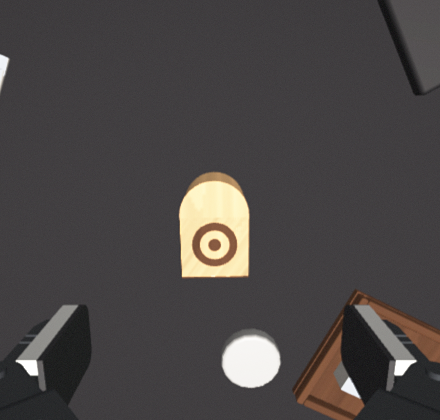

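Round block at (314,244), centred and square to the jaws; it still stands where I measured it.

```bash
python3 -m pendant '[[[0.5,0,0],[0,0,0]],[[0.5,0,0],[0,0,0]],[[0.5,0,0],[0,0,0]],[[0.38,0,0],[0,0,0]],[[0,0,0],[0,0,0]]]' >/dev/null
python3 -m pendant '[[[0,0,0],[0,0,0]],[[0,0,0],[0,0,0]],[[0,0,0],[0,0,0]],[[0,0,0],[0,0,0]],[[0,0,0],[0,0,0]]]' 1
python3 -m pendant '[[[0,0,0],[0,0,0]],[[-0.3,0,0],[0,0,0]],[[-0.5,0,0],[0,0,0]],[[-0.5,0,0],[0,0,0]],[[-0.5,0,0],[0,0,0]]]'
python3 - <<'E'
from h import *
get_image('top')
print(rect('top','carrier',67),[[np.round(d['point']).tolist() for d in landmark_of('top',n)[:3]] for n in ('block_pointed','carrier','carrier_handle')])
E
```

```text
t: 19.07
ee_pos: [431.4, 363.7, 43.0]
ee_rot: [[0.005, 0.744, 0.668], [0.003, 0.668, -0.744], [-1.0, 0.005, 0.001]]
force: [0.4, -0.2, 5.2]
gripper_width: 41.0
t: 19.48
ee_pos: [428.8, 362.0, 177.2]
ee_rot: [[0.0, 0.744, 0.668], [0.0, 0.668, -0.744], [-1.0, 0.0, 0.0]]
force: [1.3, 0.3, -0.2]
gripper_width: 41.3
[(614, 22, 249, 99, 91.4, 0.67)] [[[618.0, -33.0, 58.0]], [[615.0, 29.0, 51.0]], [[611.0, 138.0, 113.0]]]
```

```bash
python3 -m pendant '[[[0,0,0],[0,0,0]],[[0,-0.1044,0.485],[0,0,0]],[[0,-0.1044,0.485],[0,0,0]],[[0,-0.1044,0.485],[0,0,0]],[[0,-0.1044,0.485],[0,0,0]]]' >/dev/null
python3 -m pendant '[[[0,-0.1044,0.485],[0,0,0]],[[0,-0.1044,0.485],[0,0,0]],[[0,-0.1044,0.485],[0,0,0]],[[0,-0.1044,0.485],[0,0,0]],[[0,-0.1044,0.485],[0,0,0]]]' >/dev/null
python3 -m pendant '[[[0,-0.1044,0.485],[0,0,0]],[[0,0,0],[0.0189,0,0]],[[0,0,0],[0.0189,0,0]],[[0,0,0],[0.0189,0,0]],[[0,0,0],[0.0189,0,0]]]' >/dev/null
python3 -m pendant '[[[0,0,0],[0.0189,0,0]],[[0,0,0],[0.0189,0,0]],[[0,0,0],[0,0,0]],[[0,0,0],[0,0,0]],[[0,0,0],[0,0,0]]]'
python3 - <<'E'
from h import *
get_image('wrist')
print(rect('wrist','carrier',67),[[np.round(d['point']).tolist() for d in landmark_of('wrist',n)[:2]] for n in ('carrier','carrier_handle','block_pointed')])
E
```

```text
t: 21.4
ee_pos: [613.2, 39.3, 173.9]
ee_rot: [[-0.002, 1.0, 0.022], [0.0, 0.022, -1.0], [-1.0, -0.002, -0.0]]
force: [-0.1, -0.5, -1.7]
gripper_width: 41.4
[(614, 82, 147, 97, 91.2, 0.63)] [[], [[612.0, 141.0, 114.0]], []]
```

```bash
python3 -m pendant '[[[0.4,0,0],[0,0,0]],[[0.3,0,0],[0,0,0]],[[0.2,0,0],[0,0,0]],[[0.02,0,0],[0,0,0]],[[0,0,0],[0,0,0]]]'|grep -E 'pos|force'
python3 -m pendant '[[[0,0,0],[0,0,0]],[[0.02,0,0],[0,0,0]],[[0,0,0],[0,0,0]]]'| grep -E 'pos|force'
python3 -m pendant '[[[0.015,0,0],[0,0,0]],[[0,0,0],[0,0,0]]]'| grep -E 'pos|force'
python3 -m pendant '[[[0.015,0,0],[0,0,0]],[[0,0,0],[0,0,0]]]'| grep -E 'pos|force'
```

```text
ee_pos: [613.0, 39.4, 105.1]
force: [0.0, -0.3, -0.6]
ee_pos: [615.2, 39.3, 106.1]
force: [-0.1, 0.4, -1.6]
ee_pos: [614.5, 39.3, 104.2]
force: [-0.1, 0.1, -0.9]
ee_pos: [614.0, 39.3, 102.4]
force: [0.2, -0.7, -0.6]
```

```bash
python3 -m pendant '[[[0.01,0,0],[0,0,0]],[[0,0,0],[0,0,0]]]' | grep -E 'pos|force'
python3 -m pendant '[[[0.01,0,0],[0,0,0]],[[0,0,0],[0,0,0]]]'| grep -E 'pos|force'
python3 -m pendant '[[[0.01,0,0],[0,0,0]],[[0,0,0],[0,0,0]]]'| grep -E 'pos|force'
```

```text
ee_pos: [614.1, 39.3, 102.0]
force: [0.2, 0.3, 1.6]
ee_pos: [614.1, 39.3, 102.0]
force: [-3.4, -0.4, 6.0]
ee_pos: [614.1, 39.3, 101.9]
force: [-3.9, -1.2, 9.1]
```

```bash
python3 -m pendant '[[[0,0,0],[0,0,0]],[[0,0,0],[0,0,0]],[[0,0,0],[0,0,0]],[[-0.3,0,0],[0,0,0]],[[-0.5,0,0],[0,0,0]]]' -1 >/dev/null
python3 -m pendant '[[[-0.3,0,-0.2],[0,0,0]],[[0,0,-0.38],[0,0,0]],[[0,0,-0.37],[0,0,0]],[[0,0,-0.37],[0,0,0]],[[0,0,0],[0,0,0]]]' >/dev/null
python3 -m pendant '[[[0,0,0],[0,0,0]],[[0,0,0],[0,0,0]]]'
python3 - <<'E'
from h import *
im=save('wrist','w7');m=camera_model('wrist')
print(rect('wrist','carrier_handle',113,m),[[np.round(d['point']).tolist() for d in landmark_of('wrist',n)[:3]] for n in ('carrier_handle','block_round','block_pointed')])
t=save('top','t7');print(rect('top','carrier',67))
cv2.imwrite('pics/z7.png',np.hstack([im[60:420,100:540],cv2.resize(t[160:340,150:330],(360,360),interpolation=2)]))
E
```

```text
t: 24.15
ee_pos: [611.9, 138.1, 182.1]
ee_rot: [[-0.001, 1.0, 0.02], [-0.001, 0.02, -1.0], [-1.0, -0.001, 0.001]]
force: [0.0, -0.1, 0.4]
gripper_width: 85.2
[(613, 106, 110, 78, 91.3, 0.84)] [[[611.0, 140.0, 116.0]], [[614.0, 47.0, 59.0]], [[617.0, 46.0, 59.0]]]
[(615, -3, 198, 99, 91.3, 0.87)]
```

View pics/z7.png

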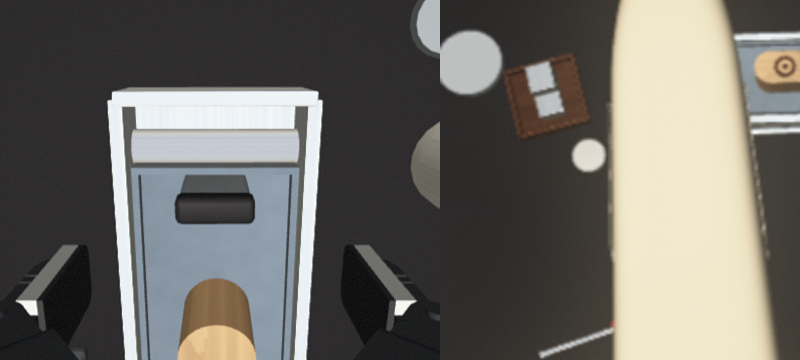

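Handle's top at about (315,268) in the full image, laterally centred. The gauge stands in its case in the top view, and the round block is in the carrier. Next: pinch the handle and roll the carrier in.

```bash
python3 -m pendant '[[[0.35,0,-0.027],[0,0,0]],[[0.35,0,0],[0,0,0]],[[0.3,0,0],[0,0,0]],[[0,0,0],[0,0,0]],[[0,0,0],[0,0,0]]]' |grep -E 'pos|force'
python3 -m pendant '[[[0,0,0],[0,0,0]],[[0,0,0],[0,0,0]],[[0,0,0],[0,0,0]],[[0,0,0],[0,0,0]],[[0,0,0],[0,0,0]]]' 1
python3 - <<'E'
from h import *
get_image('top')
print(rect('top','carrier',67),[[np.round(d['point']).tolist() for d in landmark_of('top',n)[:3]] for n in ('carrier_nose','block_round','block_pointed')])
E
```

```text
ee_pos: [610.7, 139.8, 106.4]
force: [0.3, -0.6, 0.1]
t: 25.33
ee_pos: [612.8, 140.5, 109.4]
ee_rot: [[0.002, 1.0, 0.019], [0.0, 0.019, -1.0], [-1.0, 0.002, -0.0]]
force: [-1.2, 0.6, 4.7]
gripper_width: 35.3
[(615, -1, 202, 103, 89.6, 0.61), (770, -148, 510, 459, 91.3, 0.49)] [[[616.0, -102.0, 60.0]], [[613.0, 45.0, 60.0]], [[617.0, -30.0, 60.0]]]
```

```bash
python3 -m pendant '[[[0,0,0.06],[0,0,0]],[[0,0,0.12],[0,0,0]],[[0,0,0.18],[0,0,0]],[[0,0,0.24],[0,0,0]],[[0,0,0.27],[0,0,0]]]' |grep -E 'pos|force|wid'
python3 -m pendant '[[[0,0,0.27],[0,0,0]],[[0,0,0.27],[0,0,0]],[[0,0,0.27],[0,0,0]],[[0,0,0.27],[0,0,0]],[[0,0,0.27],[0,0,0]]]' |grep -E 'pos|force|wid'
python3 -m pendant '[[[0,0,0.27],[0,0,0]],[[0,0,0.27],[0,0,0]],[[0,0,0.2],[0,0,0]],[[0,0,0.15],[0,0,0]],[[0,0,0.1],[0,0,0]]]' |grep -E 'pos|force|wid'
python3 -m pendant '[[[0,0,0.1],[0,0,0]],[[0,0,0.08],[0,0,0]],[[0,0,0.08],[0,0,0]],[[0,0,0.04],[0,0,0]],[[0,0,0],[0,0,0]]]' |grep -E 'pos|force|wid'
```

```text
ee_pos: [614.2, 76.5, 109.5]
force: [-0.6, 4.7, 5.2]
gripper_width: 35.1
ee_pos: [616.4, -25.9, 109.4]
force: [-0.4, 3.8, 5.6]
gripper_width: 34.9
ee_pos: [618.0, -101.5, 109.4]
force: [-0.4, 2.4, 5.2]
gripper_width: 35.2
ee_pos: [618.5, -124.0, 109.5]
force: [0.1, -0.2, 4.2]
gripper_width: 35.0
```

```bash
python3 -m pendant '[[[0,0,0.08],[0,0,0]],[[0,0,0.08],[0,0,0]],[[0,0,0.04],[0,0,0]],[[0,0,0],[0,0,0]]]' |grep -E 'pos|force'
python3 -m pendant '[[[0,0,0.04],[0,0,0]],[[0,0,0.04],[0,0,0]],[[0,0,0],[0,0,0]]]' |grep -E 'pos|force'
python3 -m pendant '[[[0,0,0.04],[0,0,0]],[[0,0,0],[0,0,0]]]' |grep -E 'pos|force'
```

```text
ee_pos: [618.8, -138.9, 109.4]
force: [0.7, -0.4, 5.8]
ee_pos: [619.0, -144.5, 109.4]
force: [1.4, 0.4, 5.1]
ee_pos: [618.9, -144.7, 109.4]
force: [0.5, 6.9, 7.5]
```

```bash
python3 -m pendant '[[[0,0,0.03],[0,0,0]],[[0,0,0],[0,0,0]]]' |grep -E 'pos|force'
python3 -m pendant '[[[0,0,0],[0,0,0]],[[0,0,0],[0,0,0]],[[0,0,0],[0,0,0]],[[-0.4,0,0],[0,0,0]],[[-0.5,0,0],[0,0,0]]]' -1 |grep -E 'pos|force|wid'
python3 -m pendant '[[[0,-0.465,-0.252],[0,0,0]],[[0,-0.465,-0.252],[0,0,0]],[[0,-0.465,-0.252],[0,0,0]],[[0,-0.465,-0.252],[0,0,0]],[[0,0,0],[0,0,0]]]' 1 >/dev/null
python3 -m pendant '[[[0,0,0],[0,0,0]],[[0,0,0],[0,0,0]],[[0,0,0],[0,0,0]]]'
python3 - <<'E'
from h import *
im=save('top','t8')
print([(n,[np.round(d['point']).tolist() for d in landmark_of('top',n)[:2]]) for n in ('carrier_nose','bay_stop','carrier_handle','block_round','block_pointed','treadle_pad','footswitch')])
w=save('wrist','w8')
print([(n,[np.round(d['point']).tolist() for d in landmark_of('wrist',n)[:2]]) for n in ('treadle_pad','footswitch')])
cv2.imwrite('pics/z8.png',np.hstack([cv2.resize(im[150:330,250:510],(520,360),interpolation=2),cv2.resize(w,(280,360))[:, :]]))
E
```

```text
ee_pos: [618.9, -144.8, 109.4]
force: [0.5, 12.8, 8.6]
ee_pos: [614.2, -148.5, 171.3]
force: [1.3, -0.9, 0.8]
gripper_width: 85.3
t: 29.25
ee_pos: [478.5, -77.1, 175.8]
ee_rot: [[0.002, 1.0, 0.019], [-0.001, 0.019, -1.0], [-1.0, 0.002, 0.001]]
force: [0.2, -0.9, 0.3]
gripper_width: 0.2
[('carrier_nose', [[622.0, -385.0, 58.0]]), ('bay_stop', [[621.0, -386.0, 54.0], [622.0, -388.0, 56.0]]), ('carrier_handle', [[623.0, -352.0, 61.0]]), ('block_round', [[621.0, -240.0, 62.0]]), ('block_pointed', [[626.0, -350.0, 61.0]]), ('treadle_pad', [[654.0, 465.0, -2.0]]), ('footswitch', [])]
[('treadle_pad', [[474.0, -72.0, 60.0], [620.0, -143.0, 115.0]]), ('footswitch', [[434.0, -73.0, 2.0]])]
```

View pics/z8.png

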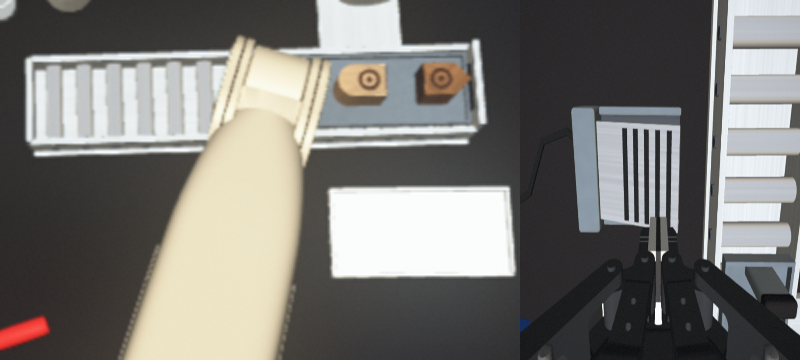

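Carrier home; the pointed block stands nearer the nose than where I put it (about y −86 in the carrier, likely the knock), still upright and in range. Pressing the treadle.

```bash
python3 -m pendant '[[[0.4,-0.02,-0.06],[0,0,0]],[[0.4,0,0],[0,0,0]],[[0.34,0,0],[0,0,0]],[[0,0,0],[0,0,0]],[[0,0,0],[0,0,0]]]' |grep -E 'pos|force'
python3 -m pendant '[[[0.1,0,0],[0,0,0]],[[0.06,0,0],[0,0,0]],[[0,0,0],[0,0,0]]]' |grep -E 'pos|force'
python3 -m pendant '[[[0.08,0,0],[0,0,0]],[[0.06,0,0],[0,0,0]],[[0,0,0],[0,0,0]]]' |grep -E 'pos|force'
```

```text
ee_pos: [473.6, -71.3, 88.6]
force: [-0.6, -0.6, 1.0]
ee_pos: [477.9, -72.4, 79.3]
force: [1.5, 0.2, 6.0]
ee_pos: [478.6, -72.5, 69.1]
force: [2.0, 0.4, 6.4]
```

```bash
python3 -m pendant '[[[0.05,0,0],[0,0,0]],[[0.03,0,0],[0,0,0]],[[0,0,0],[0,0,0]]]' |grep -E 'pos|force'
python3 -m pendant '[[[0.04,0,0],[0,0,0]],[[0,0,0],[0,0,0]]]' |grep -E 'pos|force'
python3 -m pendant '[[[0.03,0,0],[0,0,0]],[[0,0,0],[0,0,0]]]' |grep -E 'pos|force'
```

```text
ee_pos: [479.1, -72.5, 63.6]
force: [3.2, 0.6, 6.9]
ee_pos: [479.2, -72.5, 62.1]
force: [-0.6, 2.3, 16.3]
ee_pos: [479.4, -72.6, 61.7]
force: [-5.0, 3.5, 32.5]
```

```bash
python3 -m pendant '[[[-0.01,0,0],[0,0,0]],[[0,0,0],[0,0,0]],[[0,0,0],[0,0,0]],[[0,0,0],[0,0,0]],[[0,0,0],[0,0,0]]]' |grep -E 'pos|force'
python3 -m pendant '[[[0,0,0],[0,0,0]],[[0,0,0],[0,0,0]],[[0,0,0],[0,0,0]],[[0,0,0],[0,0,0]],[[0,0,0],[0,0,0]]]' |grep -E 'pos|force'
python3 - <<'E'
from h import *
im=get_image('top')
print([(n,[np.round(d['point']).tolist() for d in landmark_of('top',n)[:2]]) for n in ('carrier_nose','bay_stop','block_round','block_pointed')])
E
```

```text
ee_pos: [479.3, -72.6, 61.9]
force: [-3.2, 1.9, 26.4]
ee_pos: [479.3, -72.5, 61.9]
force: [-3.5, 1.8, 27.2]
[('carrier_nose', [[624.0, -388.0, 56.0], [619.0, -143.0, 112.0]]), ('bay_stop', [[622.0, -388.0, 52.0], [612.0, 358.0, 4.0]]), ('block_round', [[621.0, -241.0, 62.0]]), ('block_pointed', [[624.0, -354.0, 58.0]])]
```

```bash
python3 -m pendant '[[[-0.2,0,0],[0,0,0]],[[-0.4,0,0],[0,0,0]],[[-0.5,0,0],[0,0,0]],[[-0.5,0,0],[0,0,0]],[[0,0,0],[0,0,0]]]' |grep -E 'pos|force'
python3 -m pendant '[[[0,0.46,0.25],[0,0,0]],[[0,0.46,0.25],[0,0,0]],[[0,0.46,0.25],[0,0,0]],[[0,0.46,0.25],[0,0,0]],[[0,0,0],[0,0,0]]]' -1 >/dev/null
python3 -m pendant '[[[0,0,0],[0,0,0]],[[0,0,0],[0,0,0]],[[0,0,0],[0,0,0]]]' |grep -E 'pos|force'
python3 - <<'E'
from h import *
m=camera_model('wrist');w=save('wrist','w9')
print([(n,[np.round(d['point']).tolist() for d in landmark_of('wrist',n)[:2]]) for n in ('carrier_handle','block_round')])
g=cv2.inRange(w[150:330,200:440],(0,0,0),(60,60,60));n,l,s,c=cv2.connectedComponentsWithStats(g)
for i in range(1,n):
    if 500<s[i][4]<8000: print(s[i],plane('wrist',c[i]+[200,150],113,m).round(1))
E
```

```text
ee_pos: [479.9, -73.3, 184.7]
force: [1.5, 0.4, 1.0]
ee_pos: [613.1, -143.4, 176.4]
force: [0.2, 1.1, -0.5]
[('carrier_handle', [[618.0, -144.0, 115.0]]), ('block_round', [])]
[   0    0   24  180 3283] [[ 565.2 -131.7]]
[ 225    0   15  156 1420] [[ 666.3 -126.9]]
[  88  113   82   33 2086] [[ 619.7 -145. ]]
```

```bash
python3 -m pendant '[[[0.35,0.01,0.01],[0,0,0]],[[0.35,0,0],[0,0,0]],[[0.27,0,0],[0,0,0]],[[0,0,0],[0,0,0]],[[0,0,0],[0,0,0]]]' |grep -E 'pos|force'
python3 -m pendant '[[[0,0,0],[0,0,0]],[[0,0,0],[0,0,0]],[[0,0,0],[0,0,0]],[[0,0,0],[0,0,0]],[[0,0,0],[0,0,0]]]' 1 |grep -E 'pos|force|wid'
python3 -m pendant '[[[0,0,-0.05],[0,0,0]],[[0,0,-0.1],[0,0,0]],[[0,0,-0.15],[0,0,0]],[[0,0,-0.18],[0,0,0]],[[0,0,-0.2],[0,0,0]]]' |grep -E 'pos|force|wid'
```

```text
ee_pos: [613.6, -144.1, 103.1]
force: [-0.2, 0.1, 0.1]
ee_pos: [616.8, -145.2, 105.8]
force: [0.3, 0.3, 4.8]
gripper_width: 35.0
ee_pos: [615.8, -94.8, 105.8]
force: [-1.3, -2.1, 6.2]
gripper_width: 35.0
```

```bash
python3 -m pendant '[[[0,0,-0.22],[0,0,0]],[[0,0,-0.22],[0,0,0]],[[0,0,-0.22],[0,0,0]],[[0,0,-0.22],[0,0,0]],[[0,0,-0.22],[0,0,0]]]' |grep -E 'pos|force|wid'
python3 -m pendant '[[[0,0,-0.22],[0,0,0]],[[0,0,-0.22],[0,0,0]],[[0,0,-0.22],[0,0,0]],[[0,0,-0.22],[0,0,0]],[[0,0,-0.22],[0,0,0]]]' |grep -E 'pos|force|wid'
python3 -m pendant '[[[0,0,-0.22],[0,0,0]],[[0,0,-0.22],[0,0,0]],[[0,0,-0.17],[0,0,0]],[[0,0,-0.12],[0,0,0]],[[0,0,-0.06],[0,0,0]]]' |grep -E 'pos|force|wid'
python3 -m pendant '[[[0,0,-0.02],[0,0,0]],[[0,0,0],[0,0,0]],[[0,0,0],[0,0,0]]]' |grep -E 'pos|force|wid'
python3 -m pendant '[[[0,0,0],[0,0,0]],[[0,0,0],[0,0,0]],[[0,0,0],[0,0,0]],[[-0.3,0,0],[0,0,0]],[[-0.5,0,0],[0,0,0]]]' -1 |grep -E 'pos|force|wid'
python3 -m pendant '[[[-0.5,0,0],[0,0,0]],[[-0.5,0,0.4],[0,0,0]],[[0,0,0.45],[0,0,0]],[[0,0,0],[0,0,0]],[[0,0,0],[0,0,0]]]' |grep -E 'pos|force|wid'
python3 - <<'E'
from h import *
t=get_image('top')
print([(n,[np.round(d['point']).tolist() for d in landmark_of('top',n)[:2]]) for n in ('carrier_nose','carrier_handle','block_round','block_pointed','treadle_pad')])
w=save('wrist','w10')
print([(n,[np.round(d['point']).tolist() for d in landmark_of('wrist',n)[:2]]) for n in ('carrier','block_round','block_pointed')])
E
```

```text
ee_pos: [614.0, -11.6, 105.8]
force: [-1.2, -3.7, 9.6]
gripper_width: 35.1
ee_pos: [612.2, 71.1, 105.8]
force: [-0.9, -3.6, 6.0]
gripper_width: 35.1
ee_pos: [610.9, 131.4, 105.8]
force: [-0.1, -2.4, 7.6]
gripper_width: 34.9
ee_pos: [610.9, 132.8, 105.8]
force: [-0.4, 1.1, 8.5]
gripper_width: 35.0
ee_pos: [605.4, 131.3, 158.8]
force: [0.1, -0.8, 0.5]
gripper_width: 85.3
ee_pos: [611.2, 70.7, 234.2]
force: [0.2, -0.5, -0.5]
gripper_width: 85.6
[('carrier_nose', [[616.0, -110.0, 56.0], [764.0, 240.0, 2.0]]), ('carrier_handle', []), ('block_round', [[228.0, -304.0, -1.0]]), ('block_pointed', [[618.0, -74.0, 61.0], [654.0, 466.0, -2.0]]), ('treadle_pad', [[476.0, -70.0, 60.0]])]
[('carrier', []), ('block_round', [[616.0, 39.0, 58.0], [434.0, -73.0, 0.0]]), ('block_pointed', [[615.0, -76.0, 62.0]])]
```

View pics/w10.png

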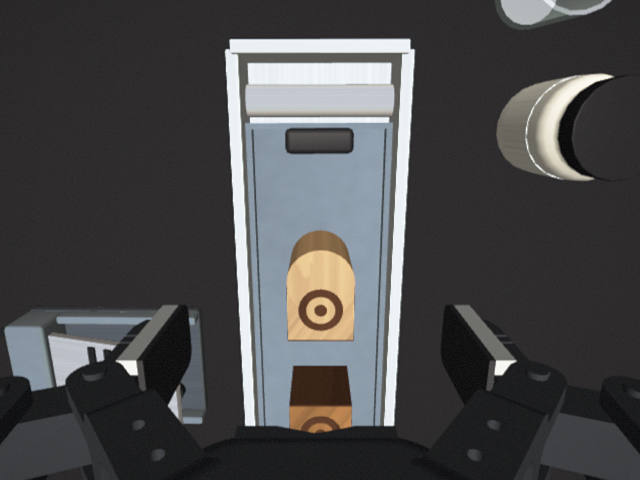

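Carrier back at the loading end, both blocks upright and square in it: round with bullseye at (321,310), pointed with its top's back edge at about row 406, columns 290–351.

```bash
python3 - <<'E'
from h import *
print(plane('wrist',[(321,310),(288,340),(354,341),(321,310),(290,406),(351,406),(320,427)],109).round(1).tolist(), sense()['ee_pos'])
get_image('top');print(rect('top','tray',15))
E
```

```text
[[615.7, 27.4], [595.1, 6.1], [637.3, 6.3], [615.7, 27.4], [596.6, -42.9], [637.4, -42.0], [617.0, -59.1]] [611.01771932  72.57020536 233.61793059]
[(441, -327, 240, 117, 89.6, 0.91), (283, 277, 149, 23, 110.7, 0.22)]
```

```bash
python3 -m pendant '[[[0,0.03,0.29],[0,0,0]],[[0,0.03,0.29],[0,0,0]],[[0.4,0,0],[0,0,0]],[[0.4,0,0],[0,0,0]],[[0,0,0],[0,0,0]]]' |grep -E 'pos|force'
python3 -m pendant '[[[0,0,0],[0,0,0]],[[0,0,0],[0,0,0]]]' |grep -E 'pos|force'
```

```text
ee_pos: [612.3, 28.4, 168.1]
force: [-1.6, 0.7, -0.6]
ee_pos: [617.0, 28.8, 175.1]
force: [0.1, -0.8, 0.7]
```

```bash
python3 -m pendant '[[[0.4,0,0],[0,0,0]],[[0.35,0,0],[0,0,0]],[[0.25,0,0],[0,0,0]],[[0,0,0],[0,0,0]],[[0,0,0],[0,0,0]]]' |grep -E 'pos|force'
python3 -m pendant '[[[0,0,0],[0,0,0]],[[0,0,0],[0,0,0]],[[0,0,0],[0,0,0]],[[0,0,0],[0,0,0]],[[0,0,0],[0,0,0]]]' 1 |grep -E 'pos|force|wid'
python3 -m pendant '[[[-0.2,0,0],[0,0,0]],[[-0.3,0,0],[0,0,0]],[[-0.3,0,0],[0,0,0]],[[-0.2,0,0],[0,0,0]],[[0,0,0],[0,0,0]]]' |grep -E 'pos|force|wid'
```

```text
ee_pos: [617.1, 28.9, 100.0]
force: [-0.2, 0.1, 0.8]
ee_pos: [617.8, 28.6, 100.9]
force: [-0.5, 0.2, 6.5]
gripper_width: 41.4
ee_pos: [619.2, 28.6, 178.2]
force: [0.5, 0.6, -0.3]
gripper_width: 41.3
```

```bash
python3 -m pendant '[[[0,-0.27,0.4705],[0,0,0]],[[0,-0.27,0.4705],[0,0,0]],[[0,-0.27,0.4705],[0,0,0]],[[0,-0.27,0.4705],[0,0,0]],[[0,-0.27,0.4705],[0,0,0]]]' |grep -E 'pos|force'
python3 -m pendant '[[[0,-0.27,0.4705],[0,0,0]],[[0,-0.27,0.4705],[0,0,0]],[[0,-0.27,0.4705],[0,0,0]],[[0,-0.27,0.4705],[0,0,0]],[[0,0,0],[0,0,0]]]' |grep -E 'pos|force|wid'
python3 -m pendant '[[[0,0,0],[0,0,0]],[[0,0,0],[0,0,0]],[[0.5,0,0],[0,0,0]],[[0.5,0,0],[0,0,0]],[[0.4,0,0],[0,0,0]]]' |grep -E 'pos|force|wid'
python3 -m pendant '[[[0.2,0,0],[0,0,0]],[[0,0,0],[0,0,0]],[[0,0,0],[0,0,0]]]'
```

```text
ee_pos: [516.9, -150.6, 172.7]
force: [0.7, -0.5, -0.9]
ee_pos: [437.2, -297.7, 173.1]
force: [1.2, -0.5, -1.2]
gripper_width: 41.0
ee_pos: [440.8, -290.2, 67.1]
force: [-0.1, 1.0, -0.1]
gripper_width: 41.3
t: 41.13
ee_pos: [440.2, -290.2, 52.9]
ee_rot: [[-0.002, 1.0, 0.022], [0.002, 0.022, -1.0], [-1.0, -0.002, -0.002]]
force: [0.5, 0.2, -0.8]
gripper_width: 41.6
```

```bash
python3 -m pendant '[[[0.06,0,0],[0,0,0]],[[0,0,0],[0,0,0]]]' |grep -E 'pos|force'
python3 -m pendant '[[[0.025,0,0],[0,0,0]],[[0,0,0],[0,0,0]]]' |grep -E 'pos|force'
python3 -m pendant '[[[0.02,0,0],[0,0,0]],[[0,0,0],[0,0,0]]]' |grep -E 'pos|force'
```

```text
ee_pos: [441.8, -292.6, 50.5]
force: [-1.2, -0.3, -1.0]
ee_pos: [441.1, -292.8, 48.5]
force: [0.2, -0.7, -0.1]
ee_pos: [440.5, -292.6, 46.4]
force: [-0.5, 0.3, -1.1]
```

```bash
python3 -m pendant '[[[0.015,0,0],[0,0,0]],[[0,0,0],[0,0,0]]]' |grep -E 'pos|force'
python3 -m pendant '[[[0.01,0,0],[0,0,0]],[[0,0,0],[0,0,0]]]' |grep -E 'pos|force'
```

```text
ee_pos: [440.6, -292.6, 46.0]
force: [-1.7, 3.0, 6.5]
ee_pos: [440.6, -292.7, 45.9]
force: [-3.0, 1.9, 11.8]
```

```bash
python3 -m pendant '[[[0,0,0],[0,0,0]],[[0,0,0],[0,0,0]],[[0,0,0],[0,0,0]],[[-0.3,0,0],[0,0,0]],[[-0.5,0,0],[0,0,0]]]' -1 |grep -E 'pos|force'
python3 -m pendant '[[[-0.5,0,0],[0,0,0]],[[-0.5,0,0],[0,0,0]],[[0,0.3455,-0.427],[0,0,0]],[[0,0.3455,-0.427],[0,0,0]],[[0,0.3455,-0.427],[0,0,0]]]' |grep -E 'pos|force'
python3 -m pendant '[[[0,0.3455,-0.427],[0,0,0]],[[0,0.3455,-0.427],[0,0,0]],[[0,0.3455,-0.427],[0,0,0]],[[0,0.3455,-0.427],[0,0,0]],[[0,0,0],[0,0,0]]]' |grep -E 'pos|force'
python3 -m pendant '[[[0,0,0],[0,0,0]],[[0,0,0],[0,0,0]],[[0,0,0],[0,0,0]]]' |grep -E 'pos|force'
python3 - <<'E'
from h import *
w=save('wrist','w11');cv2.imwrite('pics/z11.png',w[60:420,100:540])
t=get_image('top');print([(n,[np.round(d['point']).tolist() for d in landmark_of('top',n)[:2]]) for n in ('carrier_nose','block_round','block_pointed')])
E
```

```text
ee_pos: [437.1, -289.6, 100.5]
force: [-0.5, -0.1, -0.9]
ee_pos: [517.5, -194.7, 180.5]
force: [1.4, 0.0, -0.5]
ee_pos: [621.5, -59.4, 179.0]
force: [-0.2, -1.3, -1.1]
ee_pos: [616.4, -65.6, 178.8]
force: [0.3, -1.2, 0.6]
[('carrier_nose', [[763.0, 238.0, 0.0]]), ('block_round', [[440.0, -285.0, 8.0], [610.0, 357.0, 4.0]]), ('block_pointed', [])]
```

View pics/z11.png

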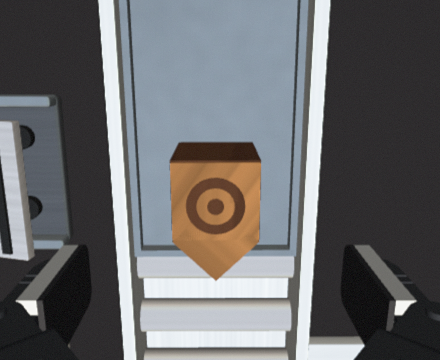

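Pointed block centred at (315,266) and square. Grasping and moving it to the tray.

```bash
python3 -m pendant '[[[0.4,0,0],[0,0,0]],[[0.4,0,0],[0,0,0]],[[0.25,0,0],[0,0,0]],[[0,0,0],[0,0,0]],[[0,0,0],[0,0,0]]]' |grep -E 'pos|force'
python3 -m pendant '[[[0,0,0],[0,0,0]],[[0,0,0],[0,0,0]],[[0,0,0],[0,0,0]],[[0,0,0],[0,0,0]],[[0,0,0],[0,0,0]]]' 1 |grep -E 'pos|force|wid'
python3 -m pendant '[[[-0.2,0,0],[0,0,0]],[[-0.3,0,0],[0,0,0]],[[-0.3,0,0],[0,0,0]],[[-0.2,0,0],[0,0,0]],[[0,0,0],[0,0,0]]]' |grep -E 'pos|force|wid'
python3 -m pendant '[[[0,-0.27,0.437],[0,0,0]],[[0,-0.27,0.437],[0,0,0]],[[0,-0.27,0.437],[0,0,0]],[[0,-0.27,0.437],[0,0,0]],[[0,-0.27,0.437],[0,0,0]]]' |grep -E 'pos|force'
python3 -m pendant '[[[0,-0.27,0.437],[0,0,0]],[[0,-0.27,0.437],[0,0,0]],[[0,-0.27,0.437],[0,0,0]],[[0,-0.27,0.437],[0,0,0]],[[0,0,0],[0,0,0]]]' |grep -E 'pos|force|wid'
python3 -m pendant '[[[0,0,0],[0,0,0]],[[0,0,0],[0,0,0]],[[0,0,0],[0,0,0]]]'
```

```text
ee_pos: [616.1, -64.9, 99.5]
force: [0.1, 0.7, 0.4]
ee_pos: [618.6, -65.1, 102.4]
force: [-2.0, -1.3, 5.3]
gripper_width: 41.4
ee_pos: [620.1, -65.2, 179.6]
force: [0.8, 1.0, -2.3]
gripper_width: 40.9
ee_pos: [517.6, -231.2, 174.1]
force: [-0.2, -1.0, -0.8]
ee_pos: [437.6, -368.4, 174.4]
force: [0.8, -0.1, -1.7]
gripper_width: 41.0
t: 46.05
ee_pos: [441.0, -361.9, 174.6]
ee_rot: [[-0.001, 1.0, 0.02], [0.001, 0.02, -1.0], [-1.0, -0.001, -0.002]]
force: [1.3, -0.2, -1.2]
gripper_width: 41.1
```

```bash
python3 -m pendant '[[[0.5,0,0],[0,0,0]],[[0.5,0,0],[0,0,0]],[[0.4,0,0],[0,0,0]],[[0.2,0,0],[0,0,0]],[[0,0,0],[0,0,0]]]' |grep -E 'pos|force'
python3 -m pendant '[[[0,0,0],[0,0,0]],[[0.04,0,0],[0,0,0]],[[0,0,0],[0,0,0]]]' |grep -E 'pos|force'
python3 -m pendant '[[[0.03,0,0],[0,0,0]],[[0,0,0],[0,0,0]]]' |grep -E 'pos|force'
```

```text
ee_pos: [438.7, -358.6, 50.8]
force: [-0.9, 0.6, -0.6]
ee_pos: [442.4, -363.9, 54.0]
force: [-0.8, 0.7, -1.0]
ee_pos: [441.6, -363.7, 51.2]
force: [-0.6, 0.5, -1.2]
```

```bash
python3 -m pendant '[[[0.02,0,0],[0,0,0]],[[0,0,0],[0,0,0]]]' |grep -E 'pos|force'
python3 -m pendant '[[[0.015,0,0],[0,0,0]],[[0,0,0],[0,0,0]]]' |grep -E 'pos|force'
```

```text
ee_pos: [441.0, -363.4, 49.0]
force: [-0.0, -0.2, -2.2]
ee_pos: [440.8, -363.2, 47.5]
force: [-0.1, -0.1, -0.6]
```

```bash
python3 -m pendant '[[[0.01,0,0],[0,0,0]],[[0,0,0],[0,0,0]]]' |grep -E 'pos|force'
python3 -m pendant '[[[0.01,0,0],[0,0,0]],[[0,0,0],[0,0,0]]]' |grep -E 'pos|force'
```

```text
ee_pos: [440.8, -363.2, 47.4]
force: [-1.9, 1.3, 5.0]
ee_pos: [440.8, -363.2, 47.5]
force: [-2.9, 3.8, 9.0]
```

Seated. Release, rise, retreat and look over the whole scene.

```bash
python3 -m pendant '[[[0,0,0],[0,0,0]],[[0,0,0],[0,0,0]],[[0,0,0],[0,0,0]],[[-0.3,0,0],[0,0,0]],[[-0.5,0,0],[0,0,0]]]' -1 |grep -E 'pos|force'
python3 -m pendant '[[[-0.5,0,0],[0,0,0]],[[-0.5,0,0],[0,0,0]],[[-0.5,0,0],[0,0,0]],[[-0.4,-0.3,-0.3],[0,0,0]],[[0,-0.3,-0.4],[0,0,0]]]' >/dev/null
python3 -m pendant '[[[0,0,-0.5],[0,0,0]],[[0,0,-0.5],[0,0,0]],[[0,0,-0.5],[0,0,0]],[[0,0,0],[0,0,0]],[[0,0,0],[0,0,0]]]'
python3 - <<'E'
from h import *
t=save('top','t12')
print([(n,[np.round(d['point']).tolist() for d in landmark_of('top',n)[:2]]) for n in ('carrier_nose','carrier_handle','block_round','block_pointed','treadle_pad','gauge','tray','gauge_case')])
s=save('scene','s12')
cv2.imwrite('pics/z12.png',np.vstack([cv2.resize(t[60:380],(640,320)),cv2.resize(s[160:440],(640,280))]))
E
```

```text
ee_pos: [437.9, -360.1, 102.0]
force: [1.3, -0.3, -1.3]
t: 48.8
ee_pos: [393.5, -198.4, 247.0]
ee_rot: [[0.0, 1.0, 0.022], [-0.0, 0.022, -1.0], [-1.0, 0.0, 0.0]]
force: [-1.5, 0.1, 0.3]
gripper_width: 85.3
[('carrier_nose', [[617.0, -112.0, 60.0]]), ('carrier_handle', [[610.0, 134.0, 112.0], [614.0, 20.0, 51.0]]), ('block_round', [[610.0, 353.0, 6.0]]), ('block_pointed', [[616.0, 20.0, 50.0], [617.0, -108.0, 56.0]]), ('treadle_pad', [[474.0, -72.0, 59.0]]), ('gauge', [[608.0, 356.0, 5.0]]), ('tray', [[617.0, -110.0, 58.0]]), ('gauge_case', [[598.0, 356.0, 4.0]])]
```

View pics/z12.png

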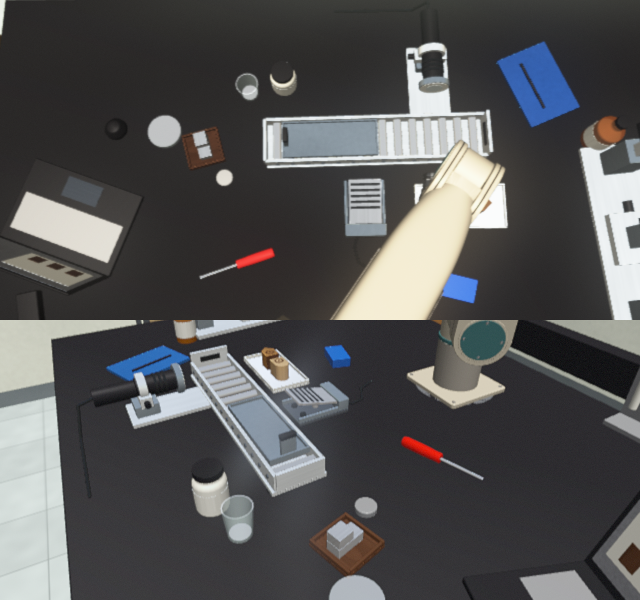

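Everything is in place: both blocks stand in the tray (scene view about (272,365)), the gauge is in its case, the carrier is back and the treadle is up. Handing in.

```bash
python3 -m pendant '[[[0,0,0],[0,0,0]],[[0,0,0],[0,0,0]],[[0,0,0],[0,0,0]]]' | grep -E 't:|force'
python3 -c "
from station import *
get_image('scene');print([(n,[d['point'] for d in landmark_of('scene',n)[:2]]) for n in ('block_round','block_pointed')])
print(sign_off())"
```

```text
t: 49.55
ee_rot: [[-0.0, 1.0, 0.019], [0.0, 0.019, -1.0], [-1.0, -0.0, -0.0]]
force: [0.1, 0.0, -1.1]
[('block_round', [[439.7, -282.2, 5.5]]), ('block_pointed', [[443.0, -372.5, 7.4], [616.6, -105.7, 55.3]])]
the job is handed in; nothing more can be done
None
```

I carried out every step and handed the job in after about 50 s of robot time; `sign_off` gives no verdict, so I don't have the judge's result. Only two blocks were there, the pointed and the round one.

**What I did:**
- Put the gauge in its case and stood both blocks in the carrier.
- Rolled the carrier against the bay stop, feeling about 13 N of contact.
- Held the foot switch at its stop for about a second, at about 27 N.
- Drew the carrier back to the loading end and stood both blocks in the tray.

**Last checks:**
- **Blocks:** both stand upright in the tray at about (440, -282) and (443, -372), with the tray centre near (441, -327).
- **Gauge:** about 10 mm from the case centre.
- **Carrier:** nose about 277 mm from the bay stop, where more than 250 mm is needed.
- **Treadle:** up, with its pad at about 59 mm.
- **Other things:** the other bench things looked unmoved in the last pictures, and I saw no sign of camera contact.

**What disagreed:** at the bay, the pointed block stood about 30 mm nearer the carrier's nose than where I had put it. It was still upright and in range, so I took it for the expected knock, though sliding while the carrier rolled is also possible. In the last top view the arm hid the tray, and the networks gave wrong positions for both blocks and the tray. The block positions above come from the scene camera instead, and they agree with where I released the blocks.

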